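# Shut the pin tin and hold the mending caddy with the tall jar at the front

### The job

I want to top up the tall jar on the revolving mending caddy. First press the caddy's open pin tin fully shut, edge to edge, so that no pins spill, and only then turn the caddy gently by its handle until the tall jar is at the front, nearest the front edge of the worktop and in line with the caddy's axis. The caddy spins freely, so finish still gripping the handle and keep it still there; all jars stay upright in their wells and the other things on the worktop stay where they are.

Things in the scene. Friction and masses are not known exactly. Their poses are not given: they have to be found in the camera images.
- caddy_base: Fixed round wooden foot of the mending caddy, 200 mm across, 16 mm high; it never moves or turns. Origin: centre of its underside on the worktop, straight below the axis on which the caddy turns; z up. Its x and y axes are parallel to the world's: the front is its -x, towards the front edge of the worktop (not towards the robot's base).
- handle: Wooden grip bar on top of the column, turning with the platter: 18 mm thick (its x), 86 mm long (its y), 24 mm high. Origin: centre of the bar, on the caddy's axis, 160 mm above the worktop; z up. Its -x axis points from the axis to the middle of the pin tin; the wells lie at its +x, +y and -y.
- case_lid (a joint): Hinge of the pin tin's upper half: 0 = shut, halves edge to edge; grows as it opens (0.7 to 1.15 rad at the start, at most 1.35). It has friction (0.06 N m) and stays at any angle, so press it all the way. Metal clamshell, 64 mm along the radius, 90 mm across, hinged on its inner edge, opening to the rim. Lower half fixed, 24 mm deep; upper 13 mm. Shut, its top is 65 mm above the worktop.
- case_hinge (a point): Middle of the tin's hinge line, 55 mm from the caddy's axis and 52 mm above the worktop; the hinge line is horizontal and square to the radius.
- case_lid_edge (a point): Middle of the upper half's free edge on its outer face (13 mm above the parting line and 64 mm from the hinge when shut); it moves with that half. Press here. A 6 mm thumb tab sticks out below it.
- tall_jar: The jar wanted: slim round jar with a printed label and a ribbed screw cap, 47 mm across and 98 mm high, the tallest of the three. Origin: centre of its underside. Stands loose in a well.
- button_jar: Low glass jar of buttons with a flat metal lid, 47 mm across, 61 mm high. Origin: centre of its underside. Stands loose in a well.
- pincushion_jar: Low glass jar with a domed grey pincushion top stuck with pins, 47 mm across, 86 mm high with the pins. Origin: centre of its underside. Stands loose in a well.
- tape_measure: Tape measure 66x74x33 mm lying on the worktop, a bystander. Origin: centre of its underside.
- stapler: Stapler 138x76x50 mm on the worktop, a bystander. Origin: centre of its underside.
- torch: Small black torch 37x114x32 mm on the worktop, a bystander. Origin: centre of its underside.
- caddy (a joint): Turning angle of the platter with all on it, about its upright axis: 0 at the start of every run, wherever the tin then points; grows anticlockwise seen from above. It turns nearly a full turn either way with a light drag (about 0.07 N m) and stays where it is left.
- platter (a point): Centre of the wooden platter's top, 28 mm above the worktop; platter 276 mm across with a 7 mm lip. On it a quarter turn apart: the pin tin (centre 87 mm from the axis) and three ring wells (centres at 95 mm; 56 mm inside, 20 mm high) with the three jars in any order. Two thread spools, 40 mm high, stand between the wells. A 14 mm steel column rises in the middle to the handle.
There are look-alikes about, which are no part of the job. What is shaped like the button_jar but blue is not meant.

How it is judged:
By the outcome, as a careful person would: the job done as asked, in the order asked, and still so for the second after the job is handed in, while the arm keeps its last pose, push and grip.
It also fails if it takes over 54 s, if anything falls off the work surface, if the arm or the gripper's body presses on something with over 40 N, if the wrist force passes 120 N, or if a joint passes its speed limit or range.

### The arm

A 7-joint arm with a two-finger parallel gripper is mounted at the origin on a cart in front of the work surface, level with it; the furniture and walls round the work are solid. World frame = base frame: x ahead of the robot, y to its left, z up, the work surface at z = 0. Lengths are in m, angles in rad, forces in N, time in s.
With the tool pointing down it reaches from about 0.4 to 0.85 m from the base axis. Payload 4.5 kg.
Tool frame: the origin (TCP) lies on the centre line of the jaws, within the pads' length; the fingertips stand 19 mm ahead of it and the grasp point (between the pads) is the TCP; z points along the fingers, y is the line along which they close (so a half turn about z gives the same grasp; the last joint's range is limited). The gripper opens to 85 mm and grips with 20 to 120 N. Pads are 22 mm wide; open, the fingers measure 114 mm over their backs; the gripper's body (76 mm by 85 mm) begins 54 mm behind the grasp point. The pads swing forward as they close: fully open they stand 13 mm farther back than shut.
Start: joints at [-1.19, 0.689, -0.195, 1.565, 0.157, 0.902, -0.215], TCP at [0.212, 0.588, 0.25] pointing down, gripper open.
Joint ranges: [-3.01, 3.01], [-0.46, 2.08], [-1.47, 1.51], [0.13, 2.56], [-1, 4.14], [0.04, 2.09], [-2.66, 2.66]. Speed limits (rad/s): [2.57, 2.57, 3.14, 3.14, 3.14, 3.14, 3.14].

### API

Orientations are given as a unit quaternion [x, y, z, w].
In Python, from station import ctrl gives the robot as it stands.
- The arm moves only by the shell command python3 -m pendant 'ROWS' [OPENING] [FORCE]. ROWS is text: rows parted by semicolons, each of 4 numbers parted by spaces: the shift along the tool's x, y, z in mm, then the turn about the tool's z in degrees. In form: x y z turn; .... A call has 1 to 5 rows; each row is the pose to reach, as a shift and turn from the pose commanded when the call began, along the tool's axes at that moment; what a row does not reach only later rows make up. A row lasts 1/10 s, in which the tool goes at most 50 mm and 8.59 degrees, less where a joint would pass 70% of its speed; a pose out of reach is approached as far as the arm can. A call with a gripper value outside its range is refused whole. OPENING is the opening, from 0 (shut) to 1 (fully open), set as the call begins (- or left out, the last holds). The fingers move at their own pace and stop on an object; FORCE is the grip in N (left out, the last holds). Time passes only in rows, so rows that repeat a pose let the fingers close. It gives the time, the measured TCP pose, the force, the opening and the grip force at its end, in the units of the state.
- ctrl.state(): the state, without advancing time (a new reading comes with each control period).
- ctrl.get_image(name): name is "side" or "top" or "wrist"; returns a dict with "image" (480x640x3 uint8, red, green, blue), "camera_matrix" (3x3 intrinsics, pixels), "distortion" ([k1, k2, p1, p2, k3] as OpenCV has them; the pictures are not rectified), "rvec" (rotation vector, rad) and "tvec" (3), from world to camera coordinates, as OpenCV has them. Camera axes: x right, y down, z forward; pixel columns grow to the right and rows downward; lengths in m; the calibration is good to about 2 mm. A picture is of the moment at which its call begins. There is no depth.
- ctrl.hand_in(): hands the job in; it is judged then, once.
The state is a dict: "clock": time; "q": joint angles; "qd": joint speeds; "effort": joint torques, N m; "tcp_pos": TCP position; "eef_rot": TCP orientation; "contact_force": force on the tool from outside, world axes, zero at the start; "moment": the same for the moment, N m; "width": finger opening in m; "grasp_force": force on a finger pad.
Only numpy, scipy, OpenCV 4.12 (cv2) and the standard library are available. Lean on these libraries where they do the work, as an engineer would, in place of code of your own. Each camera call takes 0.05 s, during which the arm holds its last target. There are 200 camera calls.

## Working session

There is one attempt and no reset: what is moved stays moved. The work goes in short steps, Python scripts to look and compute and a shell command to move; the robot and the scene stay as the last step left them, time stands still between calls to the robot, and variables do not carry over. Pictures are saved under pics/ and viewed, at most 12 in all, crops included, and the job is handed in when it is done.

```bash
mkdir -p pics; ls; python3 - <<'E'
from station import ctrl
import cv2
s=ctrl.state();print(s)
for n in ("top","side"):
    d=ctrl.get_image(n);cv2.imwrite(f"pics/{n}0.png",d["image"][:,:,::-1]);print(n,d["camera_matrix"],d["distortion"],d["rvec"],d["tvec"])
E
```

```text
pics
{'clock': 0.0, 'q': array([-1.19022599,  0.68998888, -0.19450639,  1.5663786 ,  0.1573199 ,
        0.90246393, -0.21511361]), 'qd': array([-4.90296149e-04,  5.82629665e-04,  3.58532108e-04, -1.56918901e-03,
       -1.12244691e-03,  1.02332785e-03, -8.98532131e-05]), 'effort': array([ 1.01047103e-04, -5.39604878e+01, -1.26716506e+00, -1.58543748e+01,
        8.89568590e-03,  9.20072343e-03,  1.61357110e-05]), 'tcp_pos': array([0.21225574, 0.58719462, 0.24947155]), 'eef_rot': array([ 1.72477519e-01,  9.85013022e-01, -9.18815292e-04, -8.45542420e-05]), 'contact_force': array([-0.76542729,  0.126781  ,  0.23329476]), 'moment': array([ 0.00184791, -0.03052187,  0.00225694]), 'grasp_force': 0.0, 'width': 0.08566419457673022}
top [[546.89744604   0.         309.44260438]
 [  0.         546.89744604 238.02925561]
 [  0.           0.           1.        ]] [-0.02594787  0.          0.          0.          0.        ] [ 2.13292215 -2.10430494  0.21433481] [-0.01864299  0.5471297   1.51559778]
side [[540.24284016   0.         323.47915091]
 [  0.         540.24284016 241.68146897]
 [  0.           0.           1.        ]] [0.03891682 0.         0.         0.         0.        ] [ 2.60617589  0.05538874 -0.01786433] [-0.55144841  0.03674088  1.27046681]
```

View pics/top0.png

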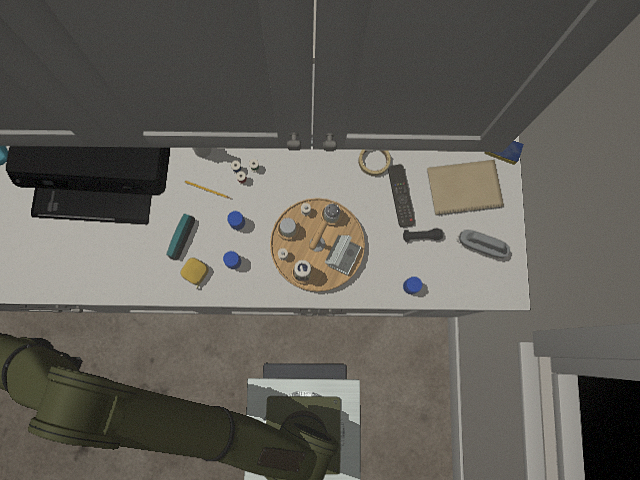

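View pics/side0.png

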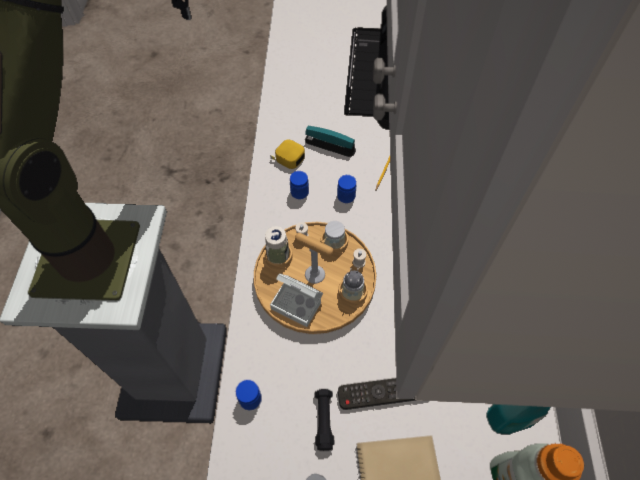

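Top picture: caddy centre near (319,245), tin open at (345,253), jars at (302,270), (288,228) and (332,212). Side picture: the same jars at (276,243), (335,235) and (352,285). Blue look-alikes stand off the caddy. Next I measure and take a close crop.

```bash
cat > h.py <<'E'
import numpy as np, cv2
from station import ctrl
from scipy.optimize import least_squares
from scipy.spatial.transform import Rotation as R
def proj(d,P):
    return cv2.projectPoints(np.atleast_2d(np.float64(P)),d["rvec"],d["tvec"],d["camera_matrix"],d["distortion"])[0].reshape(-1,2)
def onz(d,uv,z):
    u=cv2.undistortPoints(np.float64([[uv]]),d["camera_matrix"],d["distortion"]).ravel()
    Rm=cv2.Rodrigues(d["rvec"])[0]; C=-Rm.T@d["tvec"]; v=Rm.T@np.r_[u,1]
    return C+v*(z-C[2])/v[2]
def tri(obs): # [(d,uv),...]
    return least_squares(lambda p:np.concatenate([proj(d,p)[0]-uv for d,uv in obs]),[.5,0,.1]).x
def caddy(c,th,lid):
    "keypoints; th=direction of handle +x in world"
    Rz=lambda p:np.r_[c[0]+np.cos(th)*p[0]-np.sin(th)*p[1],c[1]+np.sin(th)*p[0]+np.cos(th)*p[1],p[2]]
    o={}
    for s in(-1,1):
        o[f"h{s}"]=Rz([0,s*.043,.172]); o[f"hin{s}"]=Rz([-.055,s*.045,.052])
        o[f"lo{s}"]=Rz([-.119,s*.045,.052])
        x,z=.064,.013
        o[f"lid{s}"]=Rz([-.055-(x*np.cos(lid)-z*np.sin(lid)),s*.045,.052+x*np.sin(lid)+z*np.cos(lid)])
    for n,p in(("W+x",[.095,0]),("W+y",[0,.095]),("W-y",[0,-.095])): o[n]=Rz([*p,.028])
    return o
E
python3 - <<'E'
from h import *
for n,(x0,y0,x1,y1) in (("top",(255,185,385,305)),("side",(240,210,390,340))):
    d=ctrl.get_image(n);
    c=d["image"][y0:y1,x0:x1,::-1]
    cv2.imwrite(f"pics/{n}c.png",cv2.resize(c,None,fx=6 if n=="top" else 4.6,fy=6 if n=="top" else 4.6,interpolation=cv2.INTER_CUBIC)[:600,:800])
t=ctrl.get_image("top");s=ctrl.get_image("side")
print(onz(t,(319,245),.028),onz(s,(315,276),.028), onz(t,(319,145),.6))
for nm,a,b in (("tall",(302,268),(276,237)),("btn",(288,227),(335,229)),("pin",(332,211),(352,280))): print(nm,tri([(t,a),(s,b)]))
E
```

```text
[ 0.53232764 -0.03941455  0.028     ] [ 0.53473169 -0.04107012  0.028     ] [ 0.62019578 -0.02609848  0.6       ]
tall [0.45025469 0.00736569 0.11217242]
btn [0.57465095 0.0506207  0.08219997]
pin [ 0.6174425  -0.07538938  0.08495041]
```

View pics/topc.png

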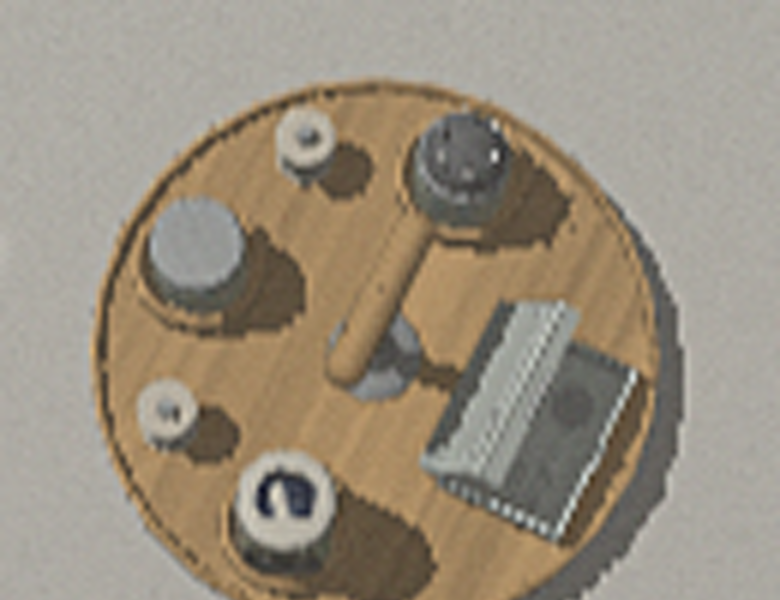

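View pics/sidec.png

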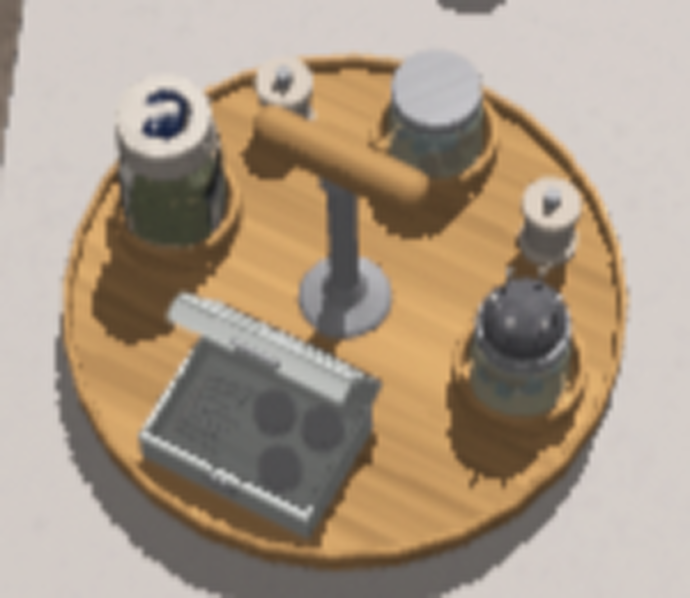

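Crops: tall jar (labelled, two-tone cap) at top (285,495)/side (165,125) of the crops, button jar grey lid, pincushion dark dome. The tin opens to the right front. The blue jars are not candidates, being low and off the caddy. Next I fit the caddy model.

```bash
cat > fit.py <<'E'
from h import *
t=ctrl.get_image("top");s=ctrl.get_image("side")
T=lambda x,y:(255+x/6-.4,185+y/6-.4); S=lambda x,y:(240+x/4.6-.4,210+y/4.6-.4)
obs=[(t,"lo-1",T(560,537)),(t,"lo1",T(638,372)),(s,"lo-1",S(145,442)),(s,"lo1",S(310,530)),
 (t,"lid-1",T(505,478)),(t,"lid1",T(580,305)),(s,"lid-1",S(175,300)),(s,"lid1",S(380,383)),
 (t,"h-1",T(348,368)),(t,"h1",T(428,228)),(s,"h-1",S(262,120)),(s,"h1",S(425,185))]
import sys
for flip in (1,-1):
  def f(p):
    o=caddy(p[:2],p[2],p[3]); r=[]
    for d,k,uv in obs:
        k=k if flip==1 else (k[:-2]+k[-1] if k[-2]=='-' else k[:-1]+'-'+k[-1])
        r.append(proj(d,o[k])[0]-uv)
    return np.concatenate(r)
  q=least_squares(f,[.533,-.04,1.2,1.],loss="soft_l1")
  print(flip,q.x,np.degrees(q.x[2]),q.cost);
  if flip==-1 or q.cost<60: print(np.round(q.fun.reshape(-1,2),1).tolist())
  o=caddy(q.x[:2],q.x[2],q.x[3]);
  for k in("W+x","W+y","W-y","lid1","lid-1","h1","h-1"):print(k,o[k].round(3))
E
python3 fit.py
```

```text
1 [ 0.49690286 -0.04082496  2.10489137  1.08662363] 120.60139163585502 390.34755030212045
W+x [0.449 0.041 0.028]
W+y [ 0.415 -0.089  0.028]
W-y [0.579 0.008 0.028]
lid1 [ 0.495 -0.127  0.115]
lid-1 [ 0.573 -0.081  0.115]
h1 [ 0.46  -0.063  0.172]
h-1 [ 0.534 -0.019  0.172]
-1 [ 0.53519168 -0.03769516  1.13821532  1.06464218] 65.21493382989951 16.094841202088954
[[1.7, 0.2], [1.9, -0.4], [-0.7, -0.4], [0.7, -1.4], [-2.1, 0.1], [-0.8, -0.2], [0.9, 0.5], [-5.0, 0.6], [-0.0, 2.4], [0.5, -2.9], [-1.0, -1.9], [1.2, 0.7]]
W+x [0.575 0.049 0.028]
W+y [0.449 0.002 0.028]
W-y [ 0.621 -0.078  0.028]
lid1 [ 0.463 -0.087  0.114]
lid-1 [ 0.545 -0.124  0.114]
h1 [ 0.496 -0.02   0.172]
h-1 [ 0.574 -0.056  0.172]
```

```bash
cat >> h.py <<'E'
def rel(p,ydeg,frm=None):
    "rows shift (mm) and turn (deg) from state (or frm=(pos,ydeg)) to world p with tool y at ydeg, tool down"
    if frm is None:
        s=ctrl.state(); M=R.from_quat(s["eef_rot"]).as_matrix(); p0=s["tcp_pos"]; y0=np.degrees(np.arctan2(M[1,1],M[0,1]))
    else:
        p0,y0=frm; a=np.radians(y0); y=np.r_[np.cos(a),np.sin(a),0]; z=np.r_[0,0,-1.]; M=np.c_[np.cross(y,z),y,z]
    return (M.T@(np.array(p)-p0)*1000).round(1), round(-((ydeg-y0+180)%360-180),1), round(y0,1)
E
python3 - <<'E'
from h import *
c=np.array([.535,-.039]);u=-np.array([np.cos(np.radians(65)),np.sin(np.radians(65))])
st=c+.051*u; print(st)
print(rel([.44,.30,.25],30)); print(rel([.44,.30,.25],-25)); print(rel([*st,.25],-25,([.44,.30,.25],30)))
E
```

```text
[ 0.51344647 -0.0852217 ]
(array([-3.119e+02, -1.933e+02,  2.000e-01]), np.float64(40.1), np.float64(70.1))
(array([-3.119e+02, -1.933e+02,  2.000e-01]), np.float64(95.1), np.float64(70.1))
(array([-370.3, -129. ,    0. ]), 55, 30)
```

```bash
python3 -m pendant '-40 -24 0 0; -78 -48 0 0; -117 -72 0 0; -156 -97 0 0; -195 -121 0 0' 0 40
python3 -m pendant '-39 -24 0 0; -78 -48 0 0; -117 -72 0 0; -140 -110 0 8; -162 -149 0 16'
python3 -m pendant '-23 -38 0 8; -46 -76 0 16; -69 -114 0 24; -92 -152 0 32; -112 -187 0 40'
python3 -c "
from h import *
print(rel([.5134,-.0852,.25],-25), ctrl.state()['q'])"
```

```text
clock: 0.9
tcp_pos: [0.3556, 0.4062, 0.2505]
eef_rot: [0.172, 0.985, 0.0, 0.0]
contact_force: [2.3, 0.3, -0.7]
width: 0.0122
grasp_force: 0.0
clock: 1.4
tcp_pos: [0.4575, 0.2109, 0.2504]
eef_rot: [0.311, 0.95, 0.0, 0.0]
contact_force: [-0.2, -0.9, -0.1]
width: -0.0001
grasp_force: 0.0
clock: 1.9
tcp_pos: [0.4375, -0.0067, 0.2506]
eef_rot: [0.617, 0.787, 0.0, 0.0]
contact_force: [1.2, -0.9, -0.6]
width: -0.0003
grasp_force: 0.0
(array([-94.3,  55.1,   0.7]), np.float64(38.8), np.float64(13.8)) [-0.09736306  0.45225931  0.01033897  2.11096809 -0.00781223  0.57741084
  0.15867559]
```

```bash
python3 -m pendant '-20 11 0 8; -40 23 0 16; -60 35 0 24; -80 47 0 32; -94 55 0 39'
python3 -m pendant '0 0 0 0; 0 0 0 0'
python3 - <<'E'
from h import *
print(rel([.5134,-.0852,.125],-25))
w=ctrl.get_image("wrist");cv2.imwrite("pics/w1.png",w["image"][:,:,::-1])
E
```

```text
clock: 2.4
tcp_pos: [0.5152, -0.0836, 0.2505]
eef_rot: [0.844, 0.536, 0.001, 0.001]
contact_force: [-0.4, -0.6, 0.7]
width: 0.0004
grasp_force: 0.0
clock: 2.6
tcp_pos: [0.5134, -0.0819, 0.2501]
eef_rot: [0.842, 0.539, -0.0, -0.0]
contact_force: [-0.3, 0.2, -0.5]
width: -0.0001
grasp_force: 0.0
(array([ -3.1,   1.5, 125.1]), np.float64(0.3), np.float64(-24.7))
```

View pics/w1.png

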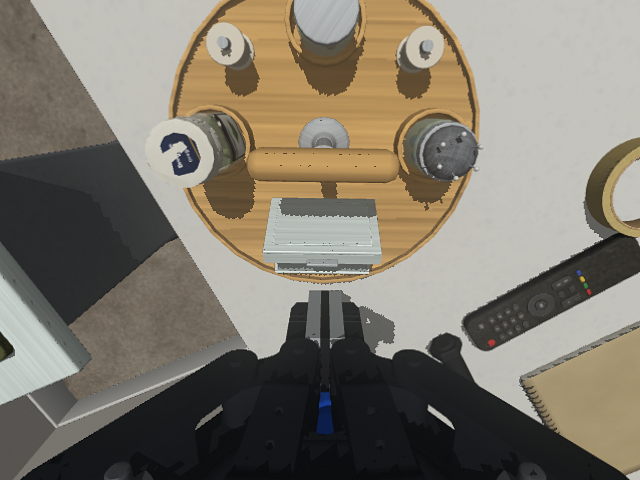

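Wrist picture: handle level at (248–398,165), lid outer face from (270,198) to (382,262), free edge with tab at (322,262). Tall jar is on the left and pincushion on the right. I check the model by projection.

```bash
python3 - <<'E'
from h import *
w=ctrl.get_image("wrist")
for lid in (.9,1.06,1.2):
  o=caddy([.535,-.039],np.radians(65.2),lid); print(lid,{k:proj(w,v)[0].round().tolist() for k,v in o.items() if k[0] in "hl"})
ob={"h1":(249,158),"h-1":(397,158),"lid1":(264,250),"lid-1":(381,250)}
g=np.array([[187,110],[464,110]])
def f(p):
    o=caddy(p[:2],p[2],p[3]); return np.concatenate([proj(w,o[k])[0]-v for k,v in ob.items()])
q=least_squares(f,[.535,-.039,1.138,1.06]);print(q.x,np.degrees(q.x[2]),q.fun.round(1))
E
```

```text
0.9 {'h-1': [406.0, 176.0], 'hin-1': [376.0, 213.0], 'lo-1': [373.0, 278.0], 'lid-1': [384.0, 270.0], 'h1': [248.0, 175.0], 'hin1': [276.0, 213.0], 'lo1': [279.0, 278.0], 'lid1': [268.0, 270.0]}
1.06 {'h-1': [406.0, 176.0], 'hin-1': [376.0, 213.0], 'lo-1': [373.0, 278.0], 'lid-1': [386.0, 261.0], 'h1': [248.0, 175.0], 'hin1': [276.0, 213.0], 'lo1': [279.0, 278.0], 'lid1': [267.0, 261.0]}
1.2 {'h-1': [406.0, 176.0], 'hin-1': [376.0, 213.0], 'lo-1': [373.0, 278.0], 'lid-1': [387.0, 251.0], 'h1': [248.0, 175.0], 'hin1': [276.0, 213.0], 'lo1': [279.0, 278.0], 'lid1': [266.0, 251.0]}
[ 0.53664464 -0.02959536  1.13510903  1.04808833] 65.03695675122658 [-6.5 -0.   5.9  0.7 -1.  -0.1  1.9  0.5]
```

```bash
python3 - <<'E'
from h import *
w=ctrl.get_image("wrist");t=ctrl.get_image("top");s=ctrl.get_image("side")
# platter lip outer contour via wood colour mask, per camera: compare with projected circle r=.138, z=.035
for n,d in(("top",t),("side",s),("wrist",w)):
    hsv=cv2.cvtColor(d["image"],cv2.COLOR_RGB2HSV)
    m=cv2.inRange(hsv,(8,90,60),(22,255,255)); m=cv2.morphologyEx(m,cv2.MORPH_CLOSE,np.ones((5,5)))
    nl,lab,st,ce=cv2.connectedComponentsWithStats(m); i=1+st[1:,4].argmax()
    cs=max(cv2.findContours((lab==i).astype(np.uint8),cv2.RETR_EXTERNAL,cv2.CHAIN_APPROX_NONE)[0],key=cv2.contourArea)
    hull=cv2.convexHull(cs)[:,0].astype(float); hull=hull[(hull[:,0]>2)&(hull[:,1]>2)]
    P=np.array([onz(d,p,.033)[:2] for p in hull])
    r=least_squares(lambda c:np.hypot(*(P-c[:2]).T)-.138,[.535,-.037],loss="soft_l1",f_scale=.002); print(n,r.x.round(4),np.abs(r.fun).mean().round(4),len(P))
o=[proj(w,[c0,c1,z])[0].round() for c0,c1 in((.535,-.039),(.536,-.034)) for z in(.028,.172)];print(o)
E
```

```text
top [ 0.5354 -0.0352] 0.013 20
side [ 0.5337 -0.0397] 0.0012 39
wrist [ 0.5347 -0.0345] 0.0005 46
[array([327., 148.]), array([327., 176.]), array([325., 142.]), array([325., 167.])]
```

```bash
python3 -m pendant '0 0 40 0; 0 0 80 0; 0 0 110 0; 0 0 125 0; 0 0 125 0'
python3 -m pendant '-6 0 0 0; -12 0 1 0; -18 0 2 0; -24 0 3 0; -27 0 4 0'
python3 -m pendant '-3 0 2 0; -6 0 5 0; -9 0 8 0; -11 0 10 0; -13 0 12 0'
```

```text
clock: 3.35
tcp_pos: [0.5123, -0.0817, 0.1234]
eef_rot: [0.843, 0.539, -0.002, -0.002]
contact_force: [-0.7, 0.2, 1.4]
width: 0.0001
grasp_force: 0.0
clock: 3.85
tcp_pos: [0.5025, -0.1079, 0.1217]
eef_rot: [0.843, 0.538, 0.0, 0.0]
contact_force: [0.8, 0.9, -0.4]
width: 0.0
grasp_force: 0.4
clock: 4.35
tcp_pos: [0.497, -0.1188, 0.109]
eef_rot: [0.843, 0.538, -0.0, -0.0]
contact_force: [-0.4, 0.6, 0.4]
width: 0.0001
grasp_force: 0.4
```

```bash
python3 - <<'E'
from h import *
d=ctrl.get_image("side");cv2.imwrite("pics/s2.png",cv2.resize(d["image"][210:340,230:400,::-1],None,fx=4.5,fy=4.5,interpolation=cv2.INTER_CUBIC))
E
```

```text
(no output)
```

View pics/s2.png

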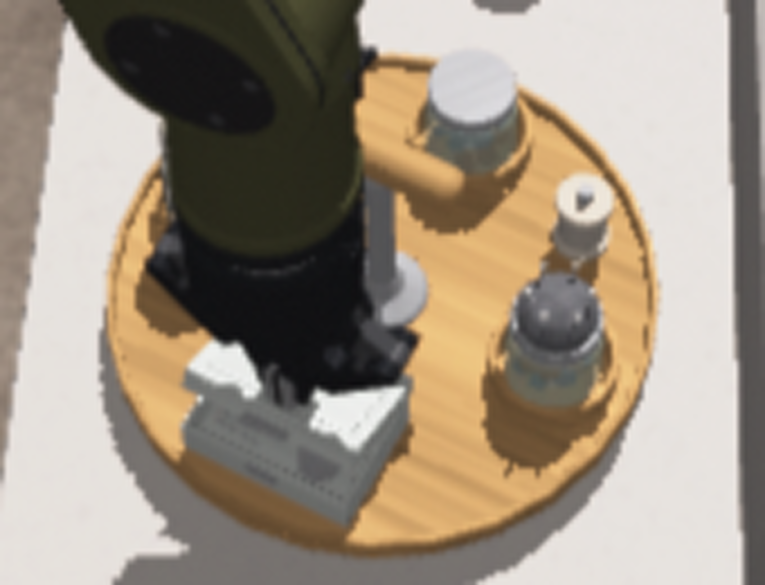

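The fingers are bearing on the lid at about (280,385); it is roughly half shut and the platter hasn't turned. I keep pressing.

```bash
python3 -m pendant '-3 0 3 0; -6 0 6 0; -8 0 9 0; -10 0 12 0; -12 0 15 0'
python3 -m pendant '-1 0 2 0; -2 0 4 0; -3 0 6 0; -3 0 8 0; -3 0 10 0'
python3 -m pendant '0 0 1 0; 0 0 2 0; 0 0 2 0'
```

```text
clock: 4.9
tcp_pos: [0.4919, -0.1296, 0.094]
eef_rot: [0.843, 0.538, -0.0, -0.0]
contact_force: [1.2, 1.0, 1.0]
width: -0.0002
grasp_force: 0.3
clock: 5.4
tcp_pos: [0.4906, -0.1326, 0.0842]
eef_rot: [0.843, 0.538, -0.0, 0.0]
contact_force: [-0.2, 0.3, 0.9]
width: 0.0002
grasp_force: 0.5
clock: 5.7
tcp_pos: [0.4918, -0.1332, 0.0838]
eef_rot: [0.843, 0.538, 0.001, 0.001]
contact_force: [-0.0, -0.2, 14.3]
width: 0.0003
grasp_force: 7.4
```

```bash
python3 -m pendant '0 0 1 0; 0 0 1 0; 0 0 1 0'
python3 -m pendant '0 0 -40 0; 0 0 -85 0; 0 0 -130 0; 0 0 -170 0; 0 0 -170 0' 1
python3 - <<'E'
from h import *
print(ctrl.state()["q"]); print(rel([.535,-.036,.25],65),rel([.535,-.036,.25],-115))
d=ctrl.get_image("wrist");cv2.imwrite("pics/w3.png",d["image"][:,:,::-1])
E
```

```text
clock: 6.0
tcp_pos: [0.4925, -0.1335, 0.0836]
eef_rot: [0.843, 0.538, 0.002, 0.002]
contact_force: [-1.2, -1.3, 21.5]
width: 0.0
grasp_force: 11.2
clock: 6.5
tcp_pos: [0.4938, -0.1332, 0.2561]
eef_rot: [0.843, 0.538, 0.004, 0.004]
contact_force: [0.5, -0.5, -0.6]
width: 0.0726
grasp_force: 0.0
[ 0.0505871   0.53538801  0.19251007  1.91900519 -0.15418995  0.69025117
 -0.09941072]
(array([105.5,  -3.6,   6.4]), np.float64(-89.9), np.float64(-24.9)) (array([105.5,  -3.6,   6.4]), np.float64(90.1), np.float64(-24.9))
```

View pics/w3.png

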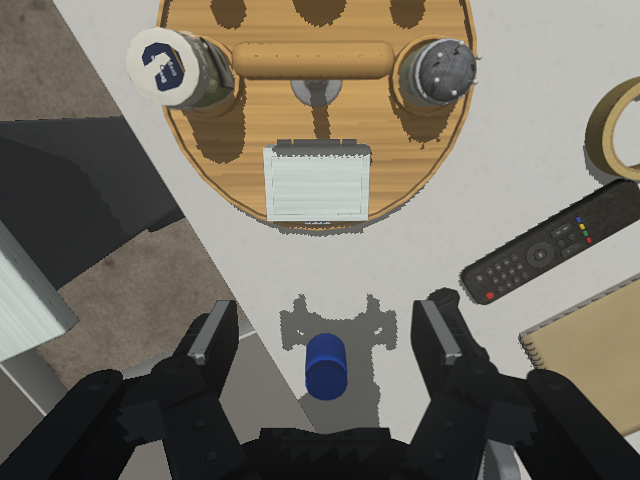

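The lid is flat and shut, its edge at (267–370,220), and the bar runs from (234,57) to (394,62). The blue jar at (326,365) is a look-alike left alone. Now I turn 90° over the axis.

```bash
python3 -m pendant '20 0 0 8; 45 -1 2 16; 70 -2 4 24; 90 -3 6 32; 105 -4 6 40'
python3 -m pendant '0 0 0 8; 0 0 0 16; 0 0 0 24; 0 0 0 32; 0 0 0 40'
python3 -m pendant '0 0 0 8; 0 0 0 10; 0 0 0 10'
python3 - <<'E'
from h import *
print(ctrl.state()["q"]); print(rel([.535,-.036,.25],-115))
d=ctrl.get_image("wrist");cv2.imwrite("pics/w4.png",d["image"][:,:,::-1])
for a in(0,):
  o=caddy([.535,-.036],np.radians(65.2),0); print({k:proj(d,v)[0].round().tolist() for k,v in o.items()})
E
```

```text
clock: 7.05
tcp_pos: [0.5306, -0.0333, 0.2432]
eef_rot: [0.976, 0.216, -0.002, -0.001]
contact_force: [0.5, -0.9, -0.2]
width: 0.0856
grasp_force: 0.0
clock: 7.55
tcp_pos: [0.5302, -0.0351, 0.2435]
eef_rot: [0.991, -0.132, -0.002, 0.0]
contact_force: [0.4, -0.2, 0.3]
width: 0.0855
grasp_force: 0.0
clock: 7.85
tcp_pos: [0.5306, -0.0351, 0.2441]
eef_rot: [0.977, -0.214, -0.001, 0.001]
contact_force: [-0.3, -0.9, -0.4]
width: 0.0852
grasp_force: 0.0
[-0.41740555  0.67106284  0.68316824  1.87788143 -0.57614956  0.80204227
 -1.42757193]
(array([ 4.4, -1.1, -5.9]), np.float64(0.2), np.float64(-114.8))
{'h-1': [322.0, 180.0], 'hin-1': [388.0, 150.0], 'lo-1': [465.0, 150.0], 'lid-1': [471.0, 152.0], 'h1': [322.0, 321.0], 'hin1': [383.0, 251.0], 'lo1': [453.0, 251.0], 'lid1': [458.0, 256.0], 'W+x': [221.0, 196.0], 'W+y': [323.0, 288.0], 'W-y': [323.0, 87.0]}
```

View pics/w4.png

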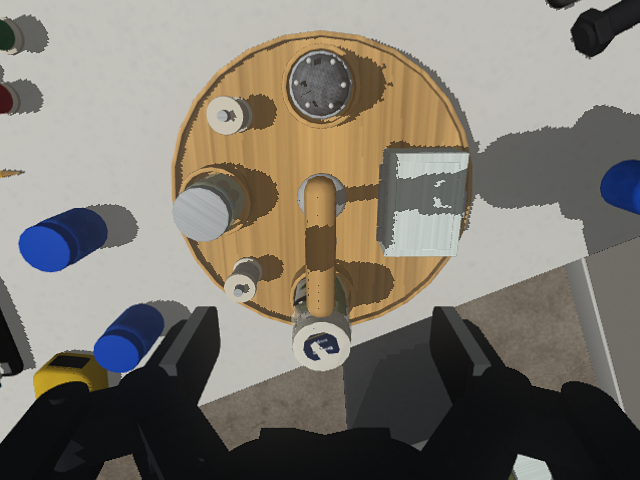

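Wrist picture: the bar runs straight along column 320 (rows 178–315), midway between the pads, and lies parallel to them. Descend and grip.

```bash
python3 -m pendant '4 0 20 0; 4 0 42 0; 4 0 63 0; 4 0 80 0; 4 0 84 0'
python3 -m pendant '0 0 0 0; 0 0 0 0; 0 0 0 0; 0 0 0 0; 0 0 0 0' 0 40
python3 -m pendant '0 0 0 0; 0 0 0 0; 0 0 0 0; 0 0 0 0'
```

```text
clock: 8.4
tcp_pos: [0.5337, -0.0367, 0.1595]
eef_rot: [0.977, -0.215, -0.002, -0.0]
contact_force: [-0.5, 0.4, 0.2]
width: 0.0854
grasp_force: 0.0
clock: 8.9
tcp_pos: [0.5362, -0.035, 0.1621]
eef_rot: [0.977, -0.215, 0.001, -0.002]
contact_force: [2.0, 4.6, 5.0]
width: 0.0176
grasp_force: 39.7
clock: 9.3
tcp_pos: [0.5362, -0.035, 0.1621]
eef_rot: [0.977, -0.214, 0.001, -0.002]
contact_force: [0.4, 4.8, 6.2]
width: 0.0173
grasp_force: 39.7
```

```bash
python3 -m pendant '0 0 0 -0.5; 0 0 0 -1.5; 0 0 0 -2.5; 0 0 0 -3.5; 0 0 0 -5'
python3 -m pendant '0 0 0 -1.5; 0 0 0 -3; 0 0 0 -4.5; 0 0 0 -6; 0 0 0 -7.5'
python3 -m pendant '0 0 0 -1.5; 0 0 0 -3; 0 0 0 -4.5; 0 0 0 -6; 0 0 0 -7.5'
python3 -m pendant '0 0 0 -1.5; 0 0 0 -2.5; 0 0 0 -3.5; 0 0 0 -4.2; 0 0 0 -4.8'
python3 -m pendant '0 0 0 0; 0 0 0 0; 0 0 0 0; 0 0 0 0'
python3 - <<'E'
from h import *
print(rel([.535,-.036,.16],-90))
d=ctrl.get_image("wrist");cv2.imwrite("pics/w5.png",d["image"][:,:,::-1])
s=ctrl.get_image("side");cv2.imwrite("pics/s5.png",cv2.resize(s["image"][210:340,230:400,::-1],None,fx=4.5,fy=4.5,interpolation=cv2.INTER_CUBIC))
for n,c in(("w",d),("s",s)):
  o=caddy([.535,-.037],np.radians(90),0); print(n,{k:proj(c,v)[0].round().tolist() for k,v in o.items() if k[0] in "lhW"},proj(c,[.44,-.037,.126]))
E
```

```text
clock: 9.8
tcp_pos: [0.5363, -0.0348, 0.1621]
eef_rot: [0.985, -0.171, 0.001, -0.002]
contact_force: [1.0, 5.1, 5.6]
width: 0.0174
grasp_force: 39.8
clock: 10.3
tcp_pos: [0.5363, -0.0346, 0.1622]
eef_rot: [0.994, -0.106, 0.001, -0.002]
contact_force: [2.1, 5.8, 5.7]
width: 0.0174
grasp_force: 39.8
clock: 10.8
tcp_pos: [0.5364, -0.0343, 0.1621]
eef_rot: [0.999, -0.041, 0.001, -0.002]
contact_force: [1.0, 7.2, 6.1]
width: 0.0172
grasp_force: 39.8
clock: 11.3
tcp_pos: [0.5364, -0.0341, 0.1621]
eef_rot: [1.0, 0.001, 0.001, -0.002]
contact_force: [1.8, 7.3, 4.9]
width: 0.0174
grasp_force: 39.8
clock: 11.7
tcp_pos: [0.5364, -0.0341, 0.1621]
eef_rot: [1.0, 0.001, 0.001, -0.002]
contact_force: [1.8, 6.2, 5.4]
width: 0.0174
grasp_force: 39.8
(array([-1.4,  1.9,  2.1]), np.float64(0.1), np.float64(-89.9))
w {'h-1': [332.0, 244.0], 'hin-1': [416.0, 175.0], 'lo-1': [518.0, 175.0], 'lid-1': [529.0, 179.0], 'h1': [330.0, 446.0], 'hin1': [406.0, 302.0], 'lo1': [497.0, 302.0], 'lid1': [505.0, 312.0], 'W+x': [198.0, 230.0], 'W+y': [328.0, 342.0], 'W-y': [329.0, 92.0]} [[328.66407496 446.07005474]]
s {'h-1': [335.0, 243.0], 'hin-1': [335.0, 293.0], 'lo-1': [334.0, 321.0], 'lid-1': [334.0, 318.0], 'h1': [293.0, 241.0], 'hin1': [293.0, 291.0], 'lo1': [291.0, 319.0], 'lid1': [290.0, 316.0], 'W+x': [317.0, 238.0], 'W+y': [273.0, 273.0], 'W-y': [357.0, 276.0]} [[269.24030023 251.30076546]]
```

View pics/w5.png

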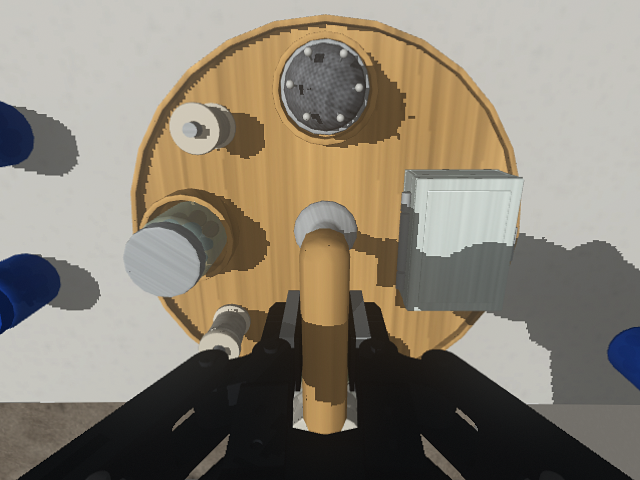

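View pics/s5.png

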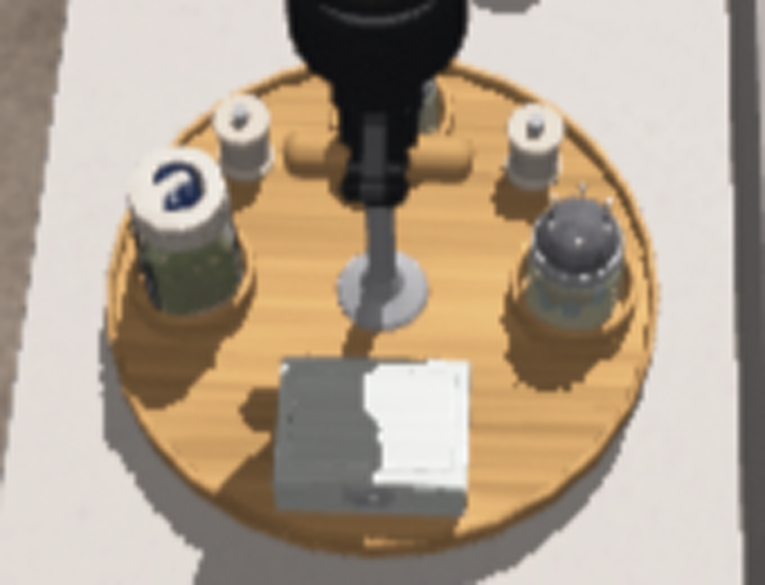

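```bash
python3 - <<'E'
from h import *
w=ctrl.get_image("wrist");s=ctrl.get_image("side");t=ctrl.get_image("top")
A=lambda d,a,b,z:(lambda v:round(np.degrees(np.arctan2(v[1],v[0])),2))(onz(d,b,z)-onz(d,a,z))
print("wrist lid edge",A(w,(505,310),(523,177),.065),"bar",A(w,(325,425),(325,255),.172))
S=lambda x,y:(230+x/4.5-.4,210+y/4.5-.4)
print("side lid edge",A(s,S(275,487),S(467,489),.065),"back edge",A(s,S(283,360),S(469,361),.065))
print("bar",A(s,S(287,152),S(472,158),.165))
tj=onz(s,S(180,188),.126); pj=onz(s,S(577,300),.028+.04); print("tall",tj,"pin",onz(s,S(577,235),.028+.078))
# top view: tall jar cap, well
cv2.imwrite("pics/t5.png",cv2.resize(t["image"][185:305,255:385,::-1],None,fx=5,fy=5,interpolation=cv2.INTER_CUBIC))
for n,d in(("side",s),("wrist",w),("top",t)):
    hsv=cv2.cvtColor(d["image"],cv2.COLOR_RGB2HSV); m=cv2.inRange(hsv,(8,90,60),(22,255,255)); m=cv2.morphologyEx(m,cv2.MORPH_CLOSE,np.ones((5,5)))
    nl,lab,st,_=cv2.connectedComponentsWithStats(m); i=1+st[1:,4].argmax()
    cs=max(cv2.findContours((lab==i).astype(np.uint8),0,1)[0],key=cv2.contourArea); h=cv2.convexHull(cs)[:,0].astype(float)
    P=np.array([onz(d,p,.033)[:2] for p in h]); r=least_squares(lambda c:np.hypot(*(P-c[:2]).T)-.138,[.535,-.037],loss="soft_l1",f_scale=.002); print(n,r.x.round(4))
E
```

```text
wrist lid edge 2.22 bar 0.1
side lid edge 1.77 back edge 2.06
bar 0.25
tall [ 0.44077033 -0.03715362  0.126     ] pin [ 0.62670604 -0.04339396  0.106     ]
side [ 0.5337 -0.0391]
wrist [ 0.5338 -0.0347]
top [ 0.537  -0.0319]
```

View pics/t5.png

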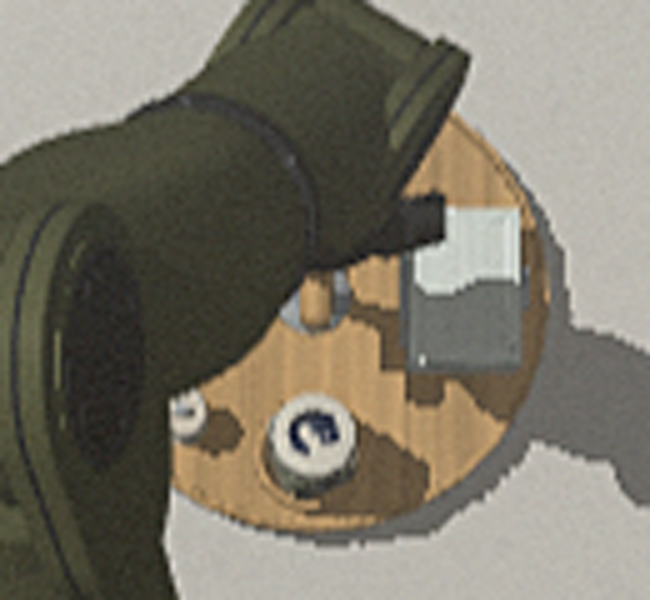

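The top and side pictures show the tall jar at the front, in line with the axis: cap at crop (312,440), column disc at (317,305). The tin is shut, the jars are upright and the grip is holding, so I hand in.

```bash
python3 -c "
from station import ctrl
s=ctrl.state();print(s['clock'],abs(s['qd']).max(),s['grasp_force']);print(ctrl.hand_in())"
```

```text
11.95 0.0017468933289377041 39.801814556121826
the job is handed in; nothing more can be done
None
```

I pressed the pin tin shut, then turned the caddy about 25° by its handle so the tall jar is at the front, in line with the axis to within about 2° by my image measurements. I handed in at 12 s with the gripper still holding the handle; the jars in view were upright and I saw nothing else moved.

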